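# Clamp the countersink bit in the bench collet

### The job

Take the bit with the straight cylindrical head out of the wooden stand and push its shank into the bench collet until it stands fully home, pressing firmly but not hard. Then turn the hex nut clockwise (seen from above) until the jaws grip the shank: stop as soon as the nut has clearly become stiffer to turn, without overtightening. Leave the round-headed bit, the loupe and the wax block as they are.

Things in the scene. Friction and masses are not known exactly. Their poses are not given: they have to be found in the camera images.
- bit: the bit to be clamped: dark fluted steel cutter, a straight cylinder with a short cone point, on a bright round shank; stands shank down in one of the stand's two holes. 84 mm long, about 60 g; shank 10 mm diameter over the lowest 60 mm, 2 mm chamfer at its foot. Origin: centre of the foot of the shank; z runs up the axis to the head.
- bit_tip (a point): centre of the foot of the bit's shank (the end that goes into the collet), axes as the bit.
- bit_head (a point): on the axis of the bit's head, 70 mm above the foot, the height to grasp it. The head is a cylinder of 16 mm diameter from 61 to 78 mm above the foot, then a cone to 84 mm.
- ball_bit: the other bit in the stand, to be left alone: same 10 mm shank, but a ball of 20 mm diameter for a head (ball centre 71 mm above the foot, 81 mm long in all). Origin: centre of its foot, z up its axis.
- stand: wooden block 60 x 160 mm, 30 mm high, fixed, with two blind holes (11.5 mm diameter, 22 mm deep) at y = -45 and +45 mm. The bits stand in them, feet 8 mm above the bench. Origin: centre of its underside.
- collet: bench collet, fixed to the bench: square dark plate 110 x 110 x 12 mm with four screws, a round grey body on it, the hex nut on top; 86 mm high in all. Its bore is vertical, 12 mm diameter. Origin: centre of its underside, on the axis of the bore.
- mouth (a point): centre of the nut's 16 mm hole at the top of the nut's flats, 85 mm above the bench, on the axis of the bore. The bit's foot passes the jaws, then from 21 to 25 mm below this point a funnel narrows to the 12 mm bore.
- stop: flat fixed stop at the bottom of the bore. Origin on the axis, 45 mm below the mouth; its upper face, where the shank's foot must stand, is 40 mm below the mouth. Over the last 9 mm or so three sprung balls drag on the shank: it does not drop in by its weight but must be pushed with 2 to 8 N, and meeting the stop is felt as a sharp rise.
- nut: steel hex nut, 32 mm across flats, flats from 67 to 85 mm above the bench; turns about the vertical axis of the bore and neither rises nor sinks. Origin: on the axis at its underside; z up; flats face along its x axis and every 60 degrees from there. Clockwise from above tightens; it stays where it is left.
- nut_grip (a point): on the nut's axis, 7 mm below the top of its flats, turning with the nut. 1 rad clockwise moves the three jaws 2 mm inwards. They start 0.5 to 2.2 mm clear of the shank, unknown how far; the nut's angle does not tell. Nut friction 0.15 N m; once the jaws touch, the moment climbs by about 0.08 N m per 0.1 rad. Right at 0.3 N m while turning; over 0.5 bruises the shank.
- loupe: small black eyepiece cup, 37 mm wide, 26 mm high, a bystander loose on the bench. Origin: centre of its underside.
- wax_block: brown wax block 30 x 62 x 18 mm, a bystander loose on the bench. Origin: centre of its underside.

How it is judged:
By the outcome, as a careful person would: the job done as asked, in the order asked, and still so for the second after the job is handed in, with the robot touching nothing.
It also fails if it takes over 70 s, if anything falls off the work surface, if the arm or the gripper's body presses on something with over 40 N, if the wrist force passes 120 N, or if a joint passes its speed limit or range.

### The arm

A 7-joint arm with a two-finger parallel gripper is mounted at the origin on a cart in front of the work surface, level with it; the furniture and walls round the work are solid. World frame = base frame: x ahead of the robot, y to its left, z up, the work surface at z = 0. Lengths are in m, angles in rad, forces in N, time in s.
With the tool pointing down it reaches from about 0.4 to 0.85 m from the base axis. Payload 4.5 kg.
Tool frame: the origin (TCP) lies where the fingers leave the gripper's body, on its centre line; the fingertips stand 64 mm ahead of it and the grasp point (between the pads) lies 45 mm ahead of it; z points along the fingers, y is the line along which they close (so a half turn about z gives the same grasp; the last joint's range is limited). The gripper opens to 88 mm and grips with 3 to 60 N. Pads are 18 mm wide; open, the fingers measure 123 mm over their backs; the gripper's body (75 mm by 187 mm) begins 45 mm behind the grasp point.
Start: joints at [1.135, 0.689, -0.195, 1.565, 0.157, 0.902, -0.215], TCP at [0.283, -0.557, 0.303] pointing down, gripper open.
Joint ranges: [-3.01, 3.01], [-0.46, 2.08], [-1.47, 1.51], [0.13, 2.56], [-1, 4.14], [0.04, 2.09], [-2.66, 2.66]. Speed limits (rad/s): [2.57, 2.57, 3.14, 3.14, 3.14, 3.14, 3.14].

### API

Orientations are given as a unit quaternion [x, y, z, w].
In Python, from plant import r gives the robot as it stands.
- The arm moves only by the tool play_rows, never from a script. Its arguments are lists of equal length, an entry for each row: "translation": the shift along the tool's x, y, z in m, a list of three; "delta_rot": the turn, a rotation vector about the tool's x, y, z in degrees, a list of three; "grip": the opening, from -1 (shut) to 1 (fully open). In form: {"translation": [[x, y, z], ...], "delta_rot": [[rx, ry, rz], ...], "grip": [grip, ...]}. A call has 1 to 20 rows; each row shifts and turns the commanded pose from where the row before left it, along the tool's axes as they then stand; what a row does not reach is not made up. A row lasts 1/8 s, in which the tool goes at most 62.5 mm and 10.7 degrees, less where a joint would pass 70% of its speed; a pose out of reach is approached as far as the arm can. A call with a gripper value outside its range is refused whole. The fingers move at their own pace and stop on an object; "squeeze" is the grip in N (left out, the last holds). Time passes only in rows, so rows that do not move let the fingers close. It gives the time, the measured TCP pose, the force, the opening and the grip force at its end, in the units of the state.
- r.get_state(): the state, without advancing time (a new reading comes with each control period).
- r.snapshot(name): name is "scene" or "side" or "wrist"; returns the picture (480x640x3 uint8, blue, green, red); there is no depth.
- r.get_calibration(name): a dict with "intrinsics" (3x3 intrinsics, pixels), "eye" and "rotation" of the camera in the world. Camera axes: x right, y up, looking along -z (the intrinsics and any distortion apply to the point x, -y, -z); pixel columns grow to the right and rows downward; lengths in m; the calibration is good to about 2 mm. A picture is of the moment at which its call begins: read the wrist's pose just before it. get_calibration takes no time and is no camera call; for the wrist camera it gives the pose at the moment of the call.
- r.finish_job(): hands the job in; it is judged then, once.
Trained networks look in the newest picture that a camera, given by its name, has taken for a name from the list of things; names that differ only in an ending like _2 or _b are one class to them, and where a whole thing is asked for, a point or a joint stands for the part that bears it (a point fixed in the world has none). Each returns a list of dicts, best first, with "confidence" (0 to 1); they miss things now and then, are a little off and sometimes report something else, mostly with a low value. They report only what shows in the picture. A call takes as long as a camera call.
- r.look_for(camera, target): "point" ([x, y, z] in m, in world coordinates, good to about 4 mm: the middle of the surface that is visible of it).
- r.silhouettes(camera, target): "pixels" (480x640 bool, what is visible of it).
The state is a dict: "clock": time; "q": joint angles; "qd": joint speeds; "joint_torque": joint torques, N m; "tool_pos": TCP position; "eef_rot": TCP orientation; "contact_force": force on the tool from outside, world axes, zero at the start; "moment": the same for the moment, N m; "opening": opening from 0.0 (shut) to 1.0 (fully open); "finger_force": force on a finger pad.
Only numpy, scipy, OpenCV 4.12 (cv2) and the standard library are available. Lean on these libraries where they do the work, as an engineer would, in place of code of your own. Each camera call takes 0.05 s, during which the arm holds its last target. There are 200 camera calls.

## Working session

There is one attempt and no reset: what is moved stays moved. The work goes in short steps, Python scripts to look and compute and a tool call to move; the robot and the scene stay as the last step left them, time stands still between calls to the robot, and variables do not carry over. Pictures are saved under pics/ and viewed, at most 10 in all, crops included, and the job is handed in when it is done.

Besides the shell and the picture viewer there is one more tool, called after ">>>" as a command line: name --argument value ..., lists and objects as JSON in quotes. play_rows: Moves the arm, as the interface text tells. Its arguments: {"type":"object","properties":{"translation":{"type":"array","items":{"type":"array","items":{"type":"number"}}},"delta_rot":{"type":"array","items":{"type":"array","items":{"type":"number"}}},"grip":{"type":"array","items":{"type":"number"}},"squeeze":{"type":"number"}},"required":["translation","delta_rot","grip"]}

```bash
mkdir -p pics; ls
cat > h.py <<'E'
import numpy as np, cv2
from plant import r
from scipy.spatial.transform import Rotation as R
def proj(cam,P):
    c=r.get_calibration(cam);K=np.array(c["intrinsics"]);M=np.array(c["rotation"])
    if M.shape!=(3,3): M=R.from_quat(M).as_matrix()
    p=M.T@(np.array(P)-c["eye"]);p=np.array([p[0],-p[1],-p[2]]);u=K@p;return u[:2]/u[2]
def ray(cam,uv,z):
    c=r.get_calibration(cam);K=np.array(c["intrinsics"]);M=np.array(c["rotation"])
    if M.shape!=(3,3): M=R.from_quat(M).as_matrix()
    d=np.linalg.solve(K,[uv[0],uv[1],1.]);d=M@np.array([d[0],-d[1],-d[2]]);e=np.array(c["eye"]);return e+d*(z-e[2])/d[2]
E
python3 - <<'E'
from h import *
np.set_printoptions(precision=4,suppress=True)
s=r.get_state();print(s)
for c in ["scene","side"]:
    print(r.get_calibration(c))
    im=r.snapshot(c);cv2.imwrite(f"pics/{c}0.png",im)
    for t in ["bit","bit_head","ball_bit","stand","collet","nut","mouth","loupe","wax_block"]:
        print(c,t,[(np.round(d["point"],4),round(d["confidence"],2)) for d in r.look_for(c,t)[:3]])
E
```

```text
pics
{'clock': 0.0, 'q': array([ 1.1348,  0.69  , -0.1945,  1.5663,  0.1573,  0.9025, -0.2151]), 'qd': array([ 0.0005,  0.0015, -0.    ,  0.0007,  0.0016,  0.0015,  0.0001]), 'joint_torque': array([ -0.0002, -52.7556,  -1.2668, -15.3424,  -0.0526,   0.0066,
         0.0001]), 'tool_pos': array([ 0.2827, -0.5568,  0.3019]), 'eef_rot': array([ 0.9725,  0.2328, -0.0003, -0.0009]), 'contact_force': array([ 0.2322, -0.6467,  0.5607]), 'moment': array([ 0.0343,  0.0267, -0.0188]), 'finger_force': 0.0, 'opening': 1.00067498075239}
{'intrinsics': array([[618.6085,   0.    , 315.0628],
       [  0.    , 618.6085, 235.7241],
       [  0.    ,   0.    ,   1.    ]]), 'eye': array([-0.1068,  0.7842,  0.7213]), 'rotation': array([-0.1644,  0.4553,  0.8182, -0.3103])}
scene bit [(array([ 0.533 , -0.3003,  0.0175]), 0.7)]
scene bit_head []
scene ball_bit [(array([0.4953, 0.274 , 0.0779]), 0.5), (array([ 0.4878, -0.0974,  0.0822]), 0.33)]
scene stand [(array([0.4846, 0.274 , 0.0311]), 0.59)]
scene collet [(array([ 0.4722, -0.09  ,  0.0103]), 0.95)]
scene nut [(array([ 0.4842, -0.0967,  0.0815]), 0.5)
[... 331 characters left out ...]
.    ,   1.    ]]), 'eye': array([ 0.3693, -0.9081,  0.7782]), 'rotation': array([ 0.4493, -0.0411, -0.057 ,  0.8906])}
side bit [(array([ 0.4825, -0.1094,  0.0833]), 0.44), (array([0.4973, 0.3589, 0.0698]), 0.38)]
side bit_head [(array([0.4974, 0.3557, 0.0691]), 0.62)]
side ball_bit [(array([0.4959, 0.2619, 0.0697]), 0.51)]
side stand [(array([0.4931, 0.2754, 0.0332]), 0.72), (array([0.4993, 0.3598, 0.0743]), 0.17)]
side collet [(array([ 0.4814, -0.1245,  0.0115]), 0.56)]
side nut [(array([ 0.4849, -0.1087,  0.0825]), 0.67)]
side mouth [(array([ 0.4874, -0.1204,  0.008 ]), 0.95)]
side loupe [(array([0.5287, 0.1452, 0.0178]), 0.59)]
side wax_block [(array([ 0.5389, -0.3175,  0.0165]), 0.74)]
```

View pics/scene0.png

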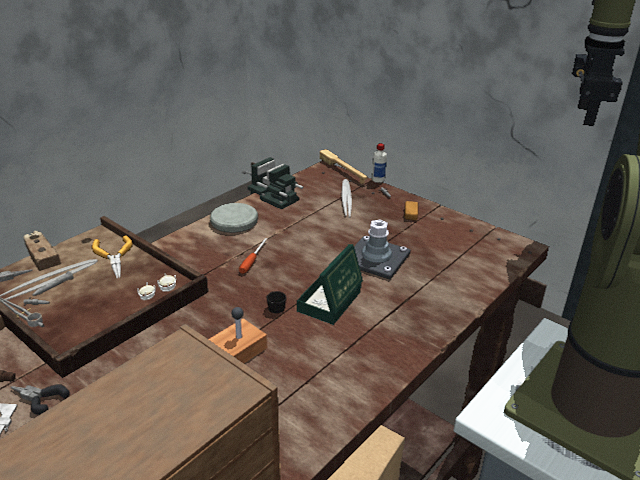

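View pics/side0.png

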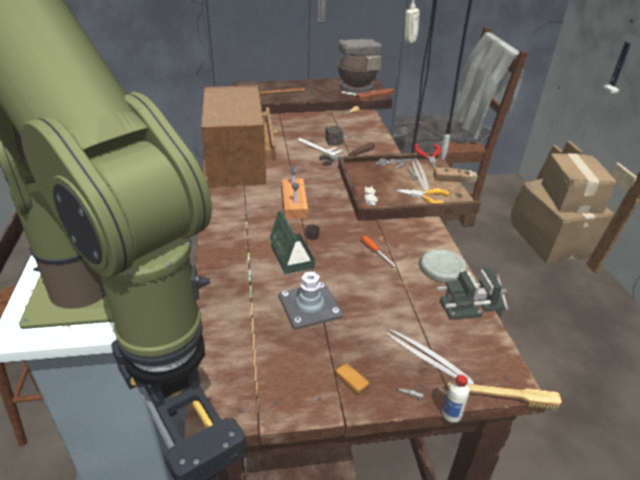

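The scene view shows the ball bit at (237,315), with the straight bit hidden by the cabinet. In the side view the straight bit is behind the ball bit at (295,172), the stand at (295,197), the collet nut at (310,285), the green card at (292,245) and the cabinet at (235,135).

Run:
```python
from h import *
np.set_printoptions(precision=3,suppress=True)
for uv in [(208,186),(266,182),(270,150)]: print("cab base",ray("side",uv,0))
for uv in [(184,330),(277,395)]:
  for z in (.15,.2,.25): print("cab top scene",uv,z,ray("scene",uv,z))
for uv in [(203,131),(264,126),(205,88),(260,86)]:
  for z in (.15,.2,.25): print("cab top side",uv,z,ray("side",uv,z))
for uv in [(275,215),(272,245)]: print("card",[ray("side",uv,z) for z in (.08,.1,.12)])
for uv in [(283,272),(314,266),(298,315)]: print("card base",uv,ray("side",uv,0),ray("scene",uv,0))
for uv in [(357,248)]: print("card top",[ray("scene",uv,z) for z in (.08,.1,.12)])
c=r.get_calibration("wrist");print(c, r.get_state()["tool_pos"])
im=cv2.imread("pics/side0.png")[140:340,220:370];cv2.imwrite("pics/crop.png",cv2.resize(im,None,fx=3,fy=3,interpolation=2))
```

```text
cab base [0.262 0.43  0.   ]
cab base [0.431 0.436 0.   ]
cab base [0.458 0.644 0.   ]
cab top scene (184, 330) 0.15 [0.459 0.402 0.15 ]
cab top scene (184, 330) 0.2 [0.409 0.435 0.2  ]
cab top scene (184, 330) 0.25 [0.36  0.469 0.25 ]
cab top scene (277, 395) 0.15 [0.278 0.402 0.15 ]
cab top scene (277, 395) 0.2 [0.244 0.436 0.2  ]
cab top scene (277, 395) 0.25 [0.211 0.469 0.25 ]
cab top side (203, 131) 0.15 [0.261 0.481 0.15 ]
cab top side (203, 131) 0.2 [0.27 0.37 0.2 ]
cab top side (203, 131) 0.25 [0.278 0.26  0.25 ]
cab top side (264, 126) 0.15 [0.435 0.499 0.15 ]
cab top side (264, 126) 0.2 [0.429 0.387 0.2  ]
cab top side (264, 126) 0.25 [0.424 0.275 0.25 ]
cab top side (205, 88) 0.15 [0.257 0.822 0.15 ]
cab top side (205, 88) 0.2 [0.266 0.684 0.2  ]
cab top side (205, 88) 0.25 [0.275 0.546 0.25 ]
cab top side (260, 86) 0.15 [0.441 0.826 0.15 ]
cab top side (260, 86) 0.2 [0.435 0.688 0.2  ]
cab top side (260, 86) 0.25 [0.43 0.55 0.25]
card [array([0.436, 0.138, 0.08 ]), array([0.434, 0.108, 0.1  ]), array([0.432, 0.078, 0.12 ])]
card [array([0.42 , 0.018, 0.08 ]), array([ 0.419, -0.009,  0.1  ]), array([ 0.417, -0.035,  0.12 ])]
card base (283, 272) [0.444 0.017 0.   ] [0.599 0.058 0.   ]
card base (314, 266) [0.519 0.031 0.   ] [0.567 0.    0.   ]
card base (298, 315) [ 0.462 -0.127  0.   ] [0.486 0.137 0.   ]
card top [array([ 0.471, -0.012,  0.08 ]), array([0.453, 0.013, 0.1  ]), array([0.435, 0.037, 0.12 ])]
{'intrinsics': array([[430.827,   0.   , 318.866],
       [  0.   , 430.827, 229.753],
       [  0.   ,   0.   ,   1.   ]]), 'eye': array([ 0.343, -0.527,  0.384]), 'rotation': array([-0.113,  0.069, -0.518,  0.845])} [ 0.283 -0.557  0.303]
```

View pics/crop.png

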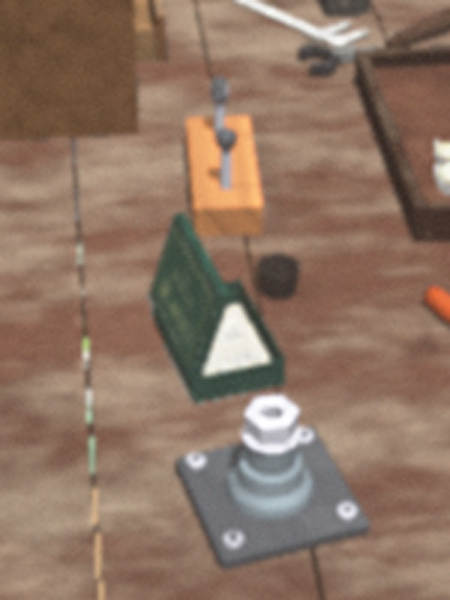

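The crop shows the straight bit upright in the stand's far hole at (220,90) in crop pixels and the ball bit in the near hole. The nut is on its collet, and the green card stands between stand and collet. Next I plan a view from above the collet.

```bash
cat >> h.py <<'E'
def to(P,yaw=None):
    s=r.get_state();T=R.from_quat(s["eef_rot"]).as_matrix()
    y=np.degrees(np.arctan2(T[1,0],T[0,0]));d=T.T@(np.array(P)-s["tool_pos"])
    print("pos",s["tool_pos"].round(4),"yaw %.2f"%y,"zaxis",T[:,2].round(4),"q7 %.2f"%s["q"][6],"t %.2f"%s["clock"],"F",s["contact_force"].round(2),"M",s["moment"].round(3),"open %.3f"%s["opening"])
    print("delta tool mm",(d*1000).round(1),"rotz", None if yaw is None else round(-((yaw-y+180)%360-180),2))
E
python3 - <<'E'
from h import *
to([.487,-.105,.30])
T=R.from_quat(r.get_state()["eef_rot"]).as_matrix();c=r.get_calibration("wrist")
print(T.T@-R.from_quat(c["rotation"]).as_matrix()[:,2], T.T@(c["eye"]-r.get_state()["tool_pos"]))
E
```

```text
pos [ 0.283  -0.5573  0.3027] yaw 26.92 zaxis [ 0.e+00 -1.e-04 -1.e+00] q7 -0.22 t 1.00 F [-0.23  0.79 -0.44] M [ 0.047 -0.021 -0.018] open 0.999
delta tool mm [ 386.7 -310.9    2.7] rotz None
[-2.61713819e-01  4.03004500e-04  9.65145437e-01] [ 0.06730437 -0.00026496 -0.08168292]
```

>>> play_rows --translation '[[0.033, -0.026, 0], [0.033, -0.026, 0], [0.033, -0.026, 0], [0.033, -0.026, 0], [0.033, -0.026, 0], [0.033, -0.026, 0], [0.033, -0.026, 0], [0.033, -0.026, 0], [0.033, -0.026, 0], [0.033, -0.026, 0], [0.033, -0.026, 0], [0.024, -0.025, 0], [0, 0, 0]]' --delta_rot '[[0, 0, 0], [0, 0, 0], [0, 0, 0], [0, 0, 0], [0, 0, 0], [0, 0, 0], [0, 0, 0], [0, 0, 0], [0, 0, 0], [0, 0, 0], [0, 0, 0], [0, 0, 0], [0, 0, 0]]' --grip '[1, 1, 1, 1, 1, 1, 1, 1, 1, 1, 1, 1, 1]'

```text
clock: 2.62
tool_pos: [0.4883, -0.1016, 0.3029]
eef_rot: [0.972, 0.236, 0.001, -0.001]
contact_force: [-0.2, -0.5, 0.3]
opening: 1.0
finger_force: 0.0
```

Run:
```python
from h import *
to([.497,.31,.33],80)
im=r.snapshot("wrist");cv2.imwrite("pics/w1.png",im)
print([(d["point"],d["confidence"]) for d in r.look_for("wrist","nut")[:2]])
print(proj("wrist",[.487,-.105,.085]))
```

```text
pos [ 0.4883 -0.1016  0.3029] yaw 27.26 zaxis [ 0.0013  0.0015 -1.    ] q7 -1.10 t 2.62 F [-0.22 -0.48  0.28] M [-0.044 -0.05   0.027] open 1.000
delta tool mm [ 196.3 -361.9  -26.5] rotz -52.74
[([0.4907, -0.1087, 0.084], 0.72)]
[318.53609397 210.67877137]
```

View pics/w1.png

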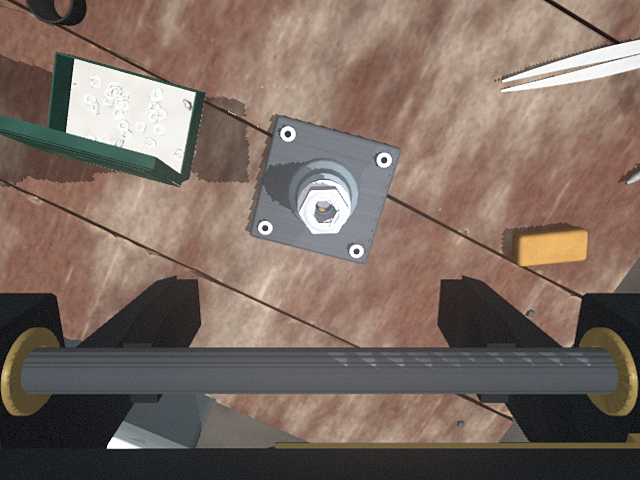

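The wrist view shows the collet plate with screws at (288,133), (384,160), (265,228) and (356,251). The hex nut's top is at about (324,211), and the card is at (125,125), well clear.

Run:
```python
from h import *
im=cv2.imread("pics/w1.png")
pts=[ray("wrist",p,.014) for p in [(288,133),(384,160),(265,228),(356,251)]]
print(np.array(pts).round(4),np.mean(pts,0))
m=r.silhouettes("wrist","nut")[0]["pixels"].astype(np.uint8)
ys,xs=np.nonzero(m);print(m.sum(),xs.min(),xs.max(),ys.min(),ys.max())
c=im[160:260,270:380].copy();cv2.imwrite("pics/nutcrop.png",cv2.resize(c,None,fx=6,fy=6,interpolation=2)[:600])
```

```text
[[ 0.5207 -0.0591  0.014 ]
 [ 0.5376 -0.142   0.014 ]
 [ 0.4371 -0.0769  0.014 ]
 [ 0.4549 -0.1593  0.014 ]] [ 0.48756489 -0.10933129  0.014     ]
1632 298 350 184 232
```

View pics/nutcrop.png

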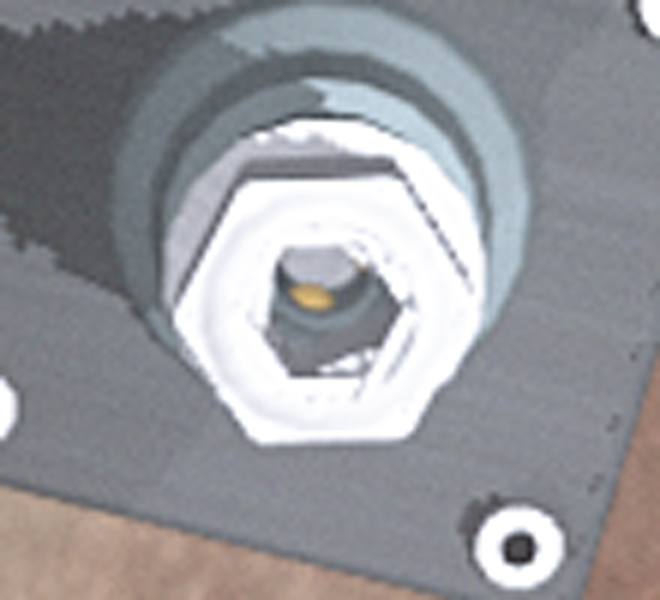

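The crop shows the hex's six top corners clearly: (175,315), (243,180), (395,172), (482,305), (408,438) and (258,443).

Run:
```python
from h import *
c=np.array([(175,315),(243,180),(395,172),(482,305),(408,438),(258,443)])/6+[270-.4,160-.4]
P=np.array([ray("wrist",p,.085) for p in c])[:,:2]
C=P.mean(0);print("centre",C,"radii",np.linalg.norm(P-C,axis=1))
a=np.degrees(np.arctan2(*(P-C).T[::-1]));print(a, "corner mod60",np.degrees(np.angle(np.mean(np.exp(6j*np.radians(a)))))/6)
```

```text
centre [ 0.48813086 -0.109515  ] radii [0.01803149 0.01845289 0.01833461 0.01840437 0.01856332 0.01833279]
[ 118.75028864   59.16633344    1.26794359  -61.25407154 -121.26211774
 -179.82844742] corner mod60 -0.5281848735676551
```

>>> play_rows --translation '[[0.016, -0.03, -0.003], [0.016, -0.03, -0.003], [0.016, -0.03, -0.003], [0.016, -0.03, -0.003], [0.016, -0.03, -0.003], [0.016, -0.03, -0.003], [0.016, -0.03, -0.003], [0.016, -0.03, -0.003], [0.016, -0.03, 0], [0.016, -0.03, 0], [0.016, -0.03, 0], [0.02, -0.032, 0], [0, 0, 0], [0, 0, 0], [0, 0, 0], [0, 0, 0], [0, 0, 0], [0, 0, 0], [0, 0, 0]]' --delta_rot '[[0, 0, 0], [0, 0, 0], [0, 0, 0], [0, 0, 0], [0, 0, 0], [0, 0, 0], [0, 0, 0], [0, 0, 0], [0, 0, 0], [0, 0, 0], [0, 0, 0], [0, 0, 0], [0, 0, -9], [0, 0, -9], [0, 0, -9], [0, 0, -9], [0, 0, -9], [0, 0, -7.7], [0, 0, 0]]' --grip '[1, 1, 1, 1, 1, 1, 1, 1, 1, 1, 1, 1, 1, 1, 1, 1, 1, 1, 1]'

```text
clock: 5.15
tool_pos: [0.4991, 0.3048, 0.3265]
eef_rot: [0.77, 0.639, -0.0, 0.0]
contact_force: [1.0, -0.0, -0.2]
opening: 1.0
finger_force: 0.0
```

Run:
```python
from h import *
to([.497,.357,.33],80)
im=r.snapshot("wrist");cv2.imwrite("pics/w2.png",im)
for t in ("bit","bit_head","ball_bit","stand"): print(t,[(d["point"].round(4) if hasattr(d["point"],"round") else d["point"],d["confidence"],proj("wrist",d["point"]).round()) for d in r.look_for("wrist",t)[:2]])
```

```text
pos [0.4991 0.3048 0.3265] yaw 79.37 zaxis [-1.e-04 -9.e-04 -1.e+00] q7 -1.07 t 5.15 F [ 1.05 -0.01 -0.2 ] M [ 0.011 -0.107 -0.013] open 1.000
delta tool mm [ 50.9 -11.7  -3.6] rotz -0.63
bit [([0.5021, 0.3585, 0.0863], 0.69, array([310., 133.]))]
bit_head [([0.5041, 0.3623, 0.0919], 0.69, array([312., 128.]))]
ball_bit []
stand [([0.5042, 0.3261, 0.0312], 0.84, array([321., 168.]))]
```

View pics/w2.png

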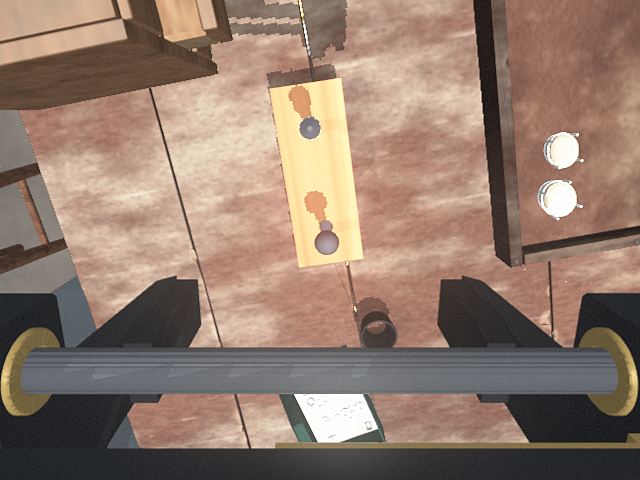

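The wrist view shows the straight-headed bit, with a small blunt tip, at (310,128). The ball bit is at (326,242), and the cabinet corner at (217,75) is clear of the stand.

Run:
```python
from h import *
im=cv2.imread("pics/w2.png")
m=r.silhouettes("wrist","bit")[0]["pixels"];ys,xs=np.nonzero(m);print(m.sum(),xs.mean(),ys.mean(),xs.min(),xs.max(),ys.min(),ys.max())
hz=.086
print("bit",ray("wrist",(310.5,128),.088),"ball",ray("wrist",(326.5,243),.079))
P=[ray("wrist",p,.03) for p in [(269,89),(340,79),(362,259),(300,267)]];print(np.array(P),np.mean(P,0))
c=np.mean(P,0);d=(P[0]+P[1])/2-(P[2]+P[3])/2;d/=np.linalg.norm(d);print("far hole",c+.045*d,"near",c-.045*d, np.degrees(np.arctan2(d[1],d[0])))
b=im[105:150,285:335];cv2.imwrite("pics/b.png",cv2.resize(b,None,fx=10,fy=10,interpolation=2))
```

```text
380 309.28684210526313 127.6 299 320 117 139
bit [0.50273189 0.36338634 0.088     ] ball [0.49844536 0.27288367 0.079     ]
[[0.47316634 0.39910954 0.03      ]
 [0.5328601  0.39616759 0.03      ]
 [0.52633096 0.23674844 0.03      ]
 [0.46827286 0.23945609 0.03      ]] [0.50015757 0.31787042 0.03      ]
far hole [0.50176751 0.36284161 0.03      ] near [0.49854762 0.27289922 0.03      ] 87.94971803332535
```

View pics/b.png

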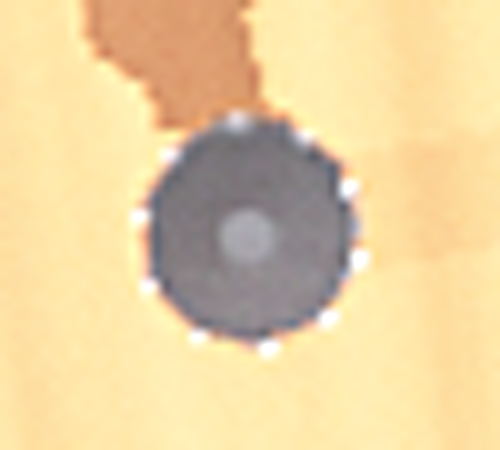

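>>> play_rows --translation '[[0.029, -0.004, 0], [0.029, -0.004, 0], [0, 0, 0], [0, 0, 0.03], [0, 0, 0.03], [0, 0, 0.03], [0, 0, 0.03], [0, 0, 0]]' --delta_rot '[[0, 0, 0], [0, 0, 0], [0, 0, -8.6], [0, 0, 0], [0, 0, 0], [0, 0, 0], [0, 0, 0], [0, 0, 0]]' --grip '[1, 1, 1, 1, 1, 1, 1, 1]'

```text
clock: 6.45
tool_pos: [0.4997, 0.3643, 0.2047]
eef_rot: [0.718, 0.696, -0.002, 0.0]
contact_force: [-0.4, -0.3, 0.8]
opening: 1.006
finger_force: 0.0
```

Run:
```python
from h import *
to([.502,.363,.123],88)
im=r.snapshot("wrist");cv2.imwrite("pics/w3.png",im)
m=r.silhouettes("wrist","bit")[0]["pixels"];ys,xs=np.nonzero(m);print(m.sum(),xs.mean(),ys.mean(),xs.min(),xs.max(),ys.min(),ys.max())
print(ray("wrist",(xs.mean(),ys.mean()),.086),proj("wrist",[.502,.363,.092]))
```

```text
pos [0.4997 0.3643 0.2047] yaw 88.22 zaxis [-0.0035 -0.0036 -1.    ] q7 -1.08 t 6.45 F [-0.36 -0.33  0.83] M [-0.034 -0.103 -0.071] open 1.006
delta tool mm [-0.9  2.6 81.7] rotz 0.22
1283 325.1800467653936 249.8004676539361 310 341 220 274
[0.50430479 0.36764082 0.086     ] [320.87814819 262.87445277]
```

View pics/w3.png

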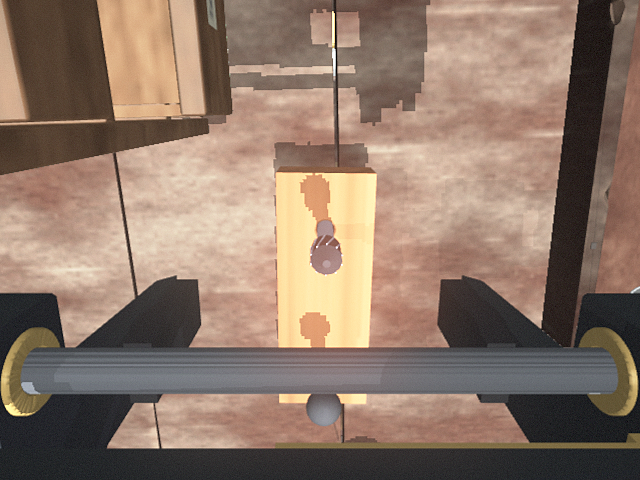

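The bit tip is at (326,265) with its shank visible above, the ball bit is at (323,407), and there is free space for both fingers.

Run:
```python
from h import *
to([.5035,.363,.123],88)
print(ray("wrist",(326.5,265),.092), [s for s in (r.get_state()["tool_pos"],r.get_state()["eef_rot"])])
T=R.from_quat(r.get_state()["eef_rot"]).as_matrix();c=r.get_calibration("wrist")
p=ray("wrist",(326.5,265),.092); print("in tool",T.T@(p-r.get_state()["tool_pos"]))
```

```text
pos [0.501  0.3657 0.2074] yaw 88.21 zaxis [ 7.e-04  6.e-04 -1.e+00] q7 -1.08 t 6.55 F [-0.1  -0.19 -0.36] M [-0.06  -0.063 -0.012] open 0.998
delta tool mm [-2.6  2.6 84.4] rotz 0.21
[0.50469215 0.36182385 0.092     ] [array([0.50096322, 0.36566435, 0.20740837]), array([7.18076239e-01, 6.95964301e-01, 4.51684072e-04, 4.83793301e-05])]
in tool [-0.00378912  0.00376661  0.11540885]
```

>>> play_rows --translation '[[-0.003, 0.003, 0.02], [0, 0, 0.03], [0, 0, 0.03], [0, 0, 0.004], [0, 0, 0], [0, 0, 0], [0, 0, 0], [0, 0, 0], [0, 0, 0], [0, 0, 0], [0, 0, 0], [0, 0, 0], [0, 0, 0], [0, 0, 0]]' --delta_rot '[[0, 0, 0], [0, 0, 0], [0, 0, 0], [0, 0, 0], [0, 0, 0], [0, 0, 0], [0, 0, 0], [0, 0, 0], [0, 0, 0], [0, 0, 0], [0, 0, 0], [0, 0, 0], [0, 0, 0], [0, 0, 0]]' --grip '[1, 1, 1, 1, 1, -1, -1, -1, -1, -1, -1, -1, -1, -1]' --squeeze 30

```text
clock: 8.3
tool_pos: [0.5036, 0.3621, 0.1227]
eef_rot: [0.718, 0.696, -0.0, 0.0]
contact_force: [0.3, -0.3, -0.6]
opening: 0.165
finger_force: 30.0
```

Run:
```python
from h import *
to([.502,.363,.123],88); print(r.get_state()["finger_force"])
```

```text
pos [0.5036 0.3621 0.1227] yaw 88.22 zaxis [ 0.e+00 -1.e-04 -1.e+00] q7 -1.13 t 8.30 F [ 0.28 -0.26 -0.58] M [-0.067 -0.027  0.038] open 0.165
delta tool mm [ 0.8 -1.6 -0.3] rotz 0.22
29.999964010203257
```

>>> play_rows --translation '[[0, 0, -0.01], [0, 0, -0.02], [0, 0, -0.03], [0, 0, -0.03], [0, 0, -0.03], [0, 0, -0.03], [0, 0, 0]]' --delta_rot '[[0, 0, 0], [0, 0, 0], [0, 0, 0], [0, 0, 0], [0, 0, 0], [0, 0, 0], [0, 0, 0]]' --grip '[-1, -1, -1, -1, -1, -1, -1]'

```text
clock: 9.18
tool_pos: [0.5046, 0.3632, 0.2765]
eef_rot: [0.718, 0.696, 0.003, 0.0]
contact_force: [0.2, -0.1, -1.9]
opening: 0.166
finger_force: 30.0
```

Run:
```python
from h import *
to([.488,-.1095,.27],88)
im=r.snapshot("wrist");cv2.imwrite("pics/w4.png",im)
cv2.imwrite("pics/s4.png",r.snapshot("side"))
for c in("side","wrist"):
  for n in ("bit","bit_tip","bit_head"): print(c,n,[(d["point"],d["confidence"]) for d in r.look_for(c,n)[:2]])
```

```text
pos [0.5046 0.3632 0.2765] yaw 88.20 zaxis [ 0.0051  0.0045 -1.    ] q7 -1.04 t 9.18 F [ 0.15 -0.12 -1.93] M [ 0.002 -0.045  0.019] open 0.166
delta tool mm [-473.1   -1.8    4.3] rotz 0.2
side bit []
side bit_tip [([0.4883, -0.1196, 0.0124], 0.42)]
side bit_head []
wrist bit [([0.5017, 0.3647, 0.2329], 0.96)]
wrist bit_tip [([0.5073, 0.3659, 0.2317], 0.72)]
wrist bit_head [([0.5065, 0.3657, 0.2341], 0.66)]
```

View pics/w4.png

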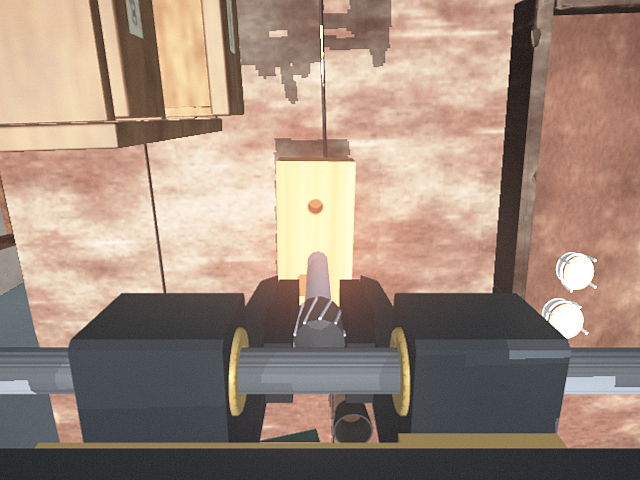

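The bit is held upright between the fingers, with the shank's foot at about (317,253). The ball bit is hidden under the gripper, and the stand's far hole at (316,206) is empty.

Run:
```python
from h import *
from scipy.optimize import least_squares
m=r.silhouettes("wrist","bit")[0]["pixels"];ys,xs=np.nonzero(m);print(ys.min(),ys.max())
rows=np.arange(ys.min(),ys.min()+60,6)
for y in rows: 
    q=xs[ys==y]
    print(y,q.min(),q.max(),(q.min()+q.max())/2)
# camera pose in tool frame (rigid): use current calib
s=r.get_state();T=R.from_quat(s["eef_rot"]).as_matrix();t=s["tool_pos"]
def pt(x,y,z): return proj("wrist",t+T@np.array([x,y,z]))
th=np.linspace(0,6.28,60)
def ring(x,y,z,rad): return np.array([pt(x+rad*np.cos(a),y+rad*np.sin(a),z) for a in th])
for ax in (-.003,0,.003):
    R0=ring(ax,0,.1147,.003);R1=ring(ax,0,.1127,.005);R2=ring(ax,0,.08,.005)
    print(ax,"foot top row",R0[:,1].min(),"chamf ring",R1[:,1].min(),R1[:,0].min(),R1[:,0].max(),"mid",R2[:,0].min(),R2[:,0].max(),R2[:,1].mean())
```

```text
250 346
250 316 318 317.0
256 309 325 317.0
262 307 327 317.0
268 307 327 317.0
274 306 328 317.0
280 306 329 317.5
286 306 330 318.0
292 305 330 317.5
298 304 330 317.0
304 300 335 317.5
-0.003 foot top row 258.1186474228001 chamf ring 255.5030106480381 308.27067103758526 329.1632323347505 mid 306.44151065496885 331.1101823955323 292.83036794907383
0 foot top row 252.18590429776273 chamf ring 249.48877849856063 308.2320284960735 329.20470624457346 mid 306.38756416517543 331.1680073779585 285.93732250059327
0.003 foot top row 246.20773129200558 chamf ring 243.42793612359475 308.1930884443512 329.2464994526221 mid 306.33312658708604 331.2263587345425 278.9815029726091
```

>>> play_rows --translation '[[-0.02, 0, 0], [-0.034, 0, 0], [-0.034, 0, 0], [-0.034, 0, 0], [-0.034, 0, 0], [-0.034, 0, 0], [-0.034, 0, 0], [-0.034, 0, 0], [-0.034, 0, 0], [-0.034, 0, 0], [-0.034, 0, 0], [-0.034, 0, 0], [-0.034, 0, 0], [-0.034, 0, 0], [-0.01, 0, 0], [0, 0, 0.02], [0, 0, 0], [0, 0, 0]]' --delta_rot '[[0, 0, 0], [0, 0, 0], [0, 0, 0], [0, 0, 0], [0, 0, 0], [0, 0, 0], [0, 0, 0], [0, 0, 0], [0, 0, 0], [0, 0, 0], [0, 0, 0], [0, 0, 0], [0, 0, 0], [0, 0, 0], [0, 0, 0], [0, 0, 0], [0, 0, 0], [0, 0, 0]]' --grip '[-1, -1, -1, -1, -1, -1, -1, -1, -1, -1, -1, -1, -1, -1, -1, -1, -1, -1]'

```text
clock: 11.88
tool_pos: [0.4893, -0.1086, 0.2531]
eef_rot: [0.717, 0.697, 0.0, -0.0]
contact_force: [-0.3, -0.3, -1.4]
opening: 0.165
finger_force: 30.0
```

```bash
cat > nut.py <<'E'
from h import *
from scipy.optimize import minimize
to([.488,-.1095,.235],88)
im=r.snapshot("wrist");cv2.imwrite("pics/w5.png",im)
s=r.get_state();T=R.from_quat(s["eef_rot"]).as_matrix();t=s["tool_pos"]
m=r.silhouettes("wrist","nut")[0]["pixels"];ys,xs=np.nonzero(m);print("nut",m.sum(),xs.min(),xs.max(),ys.min(),ys.max())
b=r.silhouettes("wrist","bit")[0]["pixels"];yb,xb=np.nonzero(b);print("bit",b.sum(),xb.min(),xb.max(),yb.min(),yb.max())
th=np.radians(np.arange(0,360,60)-.5)
def hexpx(x,y): return [np.array([proj("wrist",[x+.01848*np.cos(a),y+.01848*np.sin(a),z]) for a in th]) for z in (.067,.085)]
h=np.vstack(hexpx(.488,-.1095));print("pred nut bbox",h.min(0),h.max(0))
foot=proj("wrist",t+T@np.array([0,0,.1147]));print("foot pred",foot)
E
python3 nut.py
```

```text
pos [ 0.4893 -0.1086  0.2531] yaw 88.31 zaxis [ 5.e-04  5.e-04 -1.e+00] q7 -0.36 t 11.88 F [-0.34 -0.26 -1.44] M [-0.015 -0.077  0.01 ] open 0.165
delta tool mm [-0.9 -1.3 18.1] rotz 0.31
nut 2153 289 348 191 247
bit 3240 292 345 251 347
pred nut bbox [285.39656712 197.4327772 ] [346.85322289 255.2406806 ]
foot pred [318.726429   257.22620573]
```

Run:
```python
import cv2
im=cv2.imread("pics/w5.png")[175:275,265:375];cv2.imwrite("pics/w5c.png",cv2.resize(im,None,fx=6,fy=6,interpolation=2))
```

```text
(no output)
```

View pics/w5c.png

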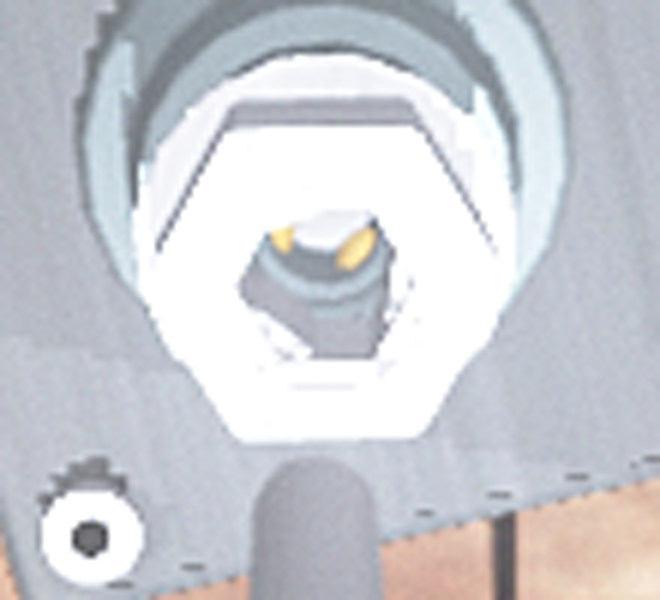

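The crop shows the nut's top face centred at about (318.9,221.6) in full-image pixels, with the shank's foot apex at (317.6,250.4) in front of it.

Run:
```python
from h import *
to([.488,-.1055,.22],88)
s=r.get_state();T=R.from_quat(s["eef_rot"]).as_matrix();t=s["tool_pos"]
c=np.array([(232,125),(415,125),(240,441),(418,437)])/6+[264.6,174.6]
P=np.array([ray("wrist",p,.085) for p in c]);print(P.round(4),P.mean(0),"in tool",T.T@(P.mean(0)-t))
# foot: find tool x,y s.t. shank apex matches
for ax in (-.001,0,.001):
  q=np.array([proj("wrist",t+T@np.array([ax+rad*np.cos(a),rad*np.sin(a),z])) for a in np.linspace(0,6.28,60) for rad,z in((.003,.1147),(.005,.1127))]);print(ax,q[:,1].min(),q[:,0].mean())
```

```text
pos [ 0.4893 -0.1092  0.2533] yaw 88.26 zaxis [ 0.0011  0.     -1.    ] q7 -0.36 t 12.03 F [-0.79 -0.77 -0.5 ] M [ 0.011 -0.111  0.033] open 0.161
delta tool mm [ 3.6 -1.5 33.3] rotz 0.26
[[ 0.4811 -0.0884  0.085 ]
 [ 0.499  -0.089   0.085 ]
 [ 0.4806 -0.1209  0.085 ]
 [ 0.4987 -0.121   0.085 ]] [ 0.48986295 -0.10482693  0.085     ] in tool [0.00433753 0.00023719 0.16827393]
-0.001 251.46702210785583 318.639178788511
0 249.45714051423454 318.6396603467531
0.001 247.44207895690153 318.6401431322645
```

>>> play_rows --translation '[[0.005, 0.0006, 0], [0, 0, 0.02], [0, 0, 0.02], [0, 0, 0.005], [0, 0, 0.005], [0, 0, 0.004], [0, 0, 0.003], [0, 0, 0], [0, 0, 0]]' --delta_rot '[[0, 0, 0], [0, 0, 0], [0, 0, 0], [0, 0, 0], [0, 0, 0], [0, 0, 0], [0, 0, 0], [0, 0, 0], [0, 0, 0]]' --grip '[-1, -1, -1, -1, -1, -1, -1, -1, -1]'

```text
clock: 13.15
tool_pos: [0.4898, -0.1047, 0.1959]
eef_rot: [0.718, 0.696, 0.0, 0.0]
contact_force: [-0.2, -1.0, -0.7]
opening: 0.167
finger_force: 30.0
```

Run:
```python
from h import *
for i in range(3): to([.49,-.1045,.16],88); r.snapshot("wrist")
```

```text
pos [ 0.4898 -0.1047  0.1959] yaw 88.21 zaxis [ 3.e-04 -1.e-04 -1.e+00] q7 -0.44 t 13.15 F [-0.21 -1.04 -0.73] M [ 0.002 -0.035  0.041] open 0.167
delta tool mm [ 0.2  0.2 35.9] rotz 0.21
pos [ 0.4898 -0.1047  0.1959] yaw 88.22 zaxis [ 4.e-04 -1.e-04 -1.e+00] q7 -0.44 t 13.20 F [ 0.18  0.27 -0.42] M [-0.021 -0.121 -0.017] open 0.165
delta tool mm [ 0.2  0.2 35.9] rotz 0.22
pos [ 0.4898 -0.1047  0.1959] yaw 88.22 zaxis [ 4.e-04 -1.e-04 -1.e+00] q7 -0.44 t 13.25 F [-0.94  1.4  -0.85] M [-0.016 -0.108  0.042] open 0.165
delta tool mm [ 0.2  0.2 35.9] rotz 0.22
```

>>> play_rows --translation '[[0, 0, 0.003], [0, 0, 0.003], [0, 0, 0.003], [0, 0, 0.003], [0, 0, 0.002], [0, 0, 0]]' --delta_rot '[[0, 0, 0], [0, 0, 0], [0, 0, 0], [0, 0, 0], [0, 0, 0], [0, 0, 0]]' --grip '[-1, -1, -1, -1, -1, -1]'

```text
clock: 14.05
tool_pos: [0.4896, -0.1047, 0.1816]
eef_rot: [0.718, 0.696, -0.0, -0.0]
contact_force: [-0.5, 0.7, -0.5]
opening: 0.164
finger_force: 30.0
```

>>> play_rows --translation '[[0, 0, 0.002], [0, 0, 0.002], [0, 0, 0.002], [0, 0, 0]]' --delta_rot '[[0, 0, 0], [0, 0, 0], [0, 0, 0], [0, 0, 0]]' --grip '[-1, -1, -1, -1]'

```text
clock: 14.55
tool_pos: [0.4896, -0.1047, 0.1756]
eef_rot: [0.718, 0.696, -0.0, -0.0]
contact_force: [0.3, 0.4, 0.3]
opening: 0.161
finger_force: 30.0
```

>>> play_rows --translation '[[0, 0, 0.002], [0, 0, 0.002], [0, 0, 0.002], [0, 0, 0]]' --delta_rot '[[0, 0, 0], [0, 0, 0], [0, 0, 0], [0, 0, 0]]' --grip '[-1, -1, -1, -1]'

```text
clock: 15.05
tool_pos: [0.4896, -0.1047, 0.1695]
eef_rot: [0.718, 0.696, -0.0, -0.0]
contact_force: [-0.4, -0.9, 0.7]
opening: 0.167
finger_force: 30.0
```

>>> play_rows --translation '[[0, 0, 0.001], [0, 0, 0.001], [0, 0, 0.001], [0, 0, 0]]' --delta_rot '[[0, 0, 0], [0, 0, 0], [0, 0, 0], [0, 0, 0]]' --grip '[-1, -1, -1, -1]'

```text
clock: 15.55
tool_pos: [0.49, -0.1046, 0.1668]
eef_rot: [0.718, 0.696, 0.0, 0.0]
contact_force: [0.6, 0.5, 1.0]
opening: 0.168
finger_force: 30.0
```

>>> play_rows --translation '[[0, 0, 0.001], [0, 0, 0.001], [0, 0, 0.001], [0, 0, 0]]' --delta_rot '[[0, 0, 0], [0, 0, 0], [0, 0, 0], [0, 0, 0]]' --grip '[-1, -1, -1, -1]'

```text
clock: 16.05
tool_pos: [0.4898, -0.1046, 0.1637]
eef_rot: [0.718, 0.696, 0.0, 0.0]
contact_force: [0.3, 0.2, 1.2]
opening: 0.166
finger_force: 30.0
```

>>> play_rows --translation '[[0, 0, 0.001], [0, 0, 0.001], [0, 0, 0]]' --delta_rot '[[0, 0, 0], [0, 0, 0], [0, 0, 0]]' --grip '[-1, -1, -1]'

```text
clock: 16.42
tool_pos: [0.4897, -0.1046, 0.1615]
eef_rot: [0.718, 0.696, -0.0, -0.0]
contact_force: [1.6, 0.8, 0.5]
opening: 0.164
finger_force: 30.0
```

>>> play_rows --translation '[[0, 0, 0.001], [0, 0, 0.0005], [0, 0, 0]]' --delta_rot '[[0, 0, 0], [0, 0, 0], [0, 0, 0]]' --grip '[-1, -1, -1]'

```text
clock: 16.8
tool_pos: [0.4897, -0.1047, 0.1601]
eef_rot: [0.718, 0.696, -0.0, 0.0]
contact_force: [0.5, 1.0, 2.1]
opening: 0.162
finger_force: 30.0
```

>>> play_rows --translation '[[0, 0, 0.0007], [0, 0, 0.0007]]' --delta_rot '[[0, 0, 0], [0, 0, 0]]' --grip '[-1, -1]'

```text
clock: 17.05
tool_pos: [0.49, -0.1047, 0.1593]
eef_rot: [0.718, 0.696, 0.0, 0.0]
contact_force: [-0.1, -0.3, 13.7]
opening: 0.162
finger_force: 30.0
```

>>> play_rows --translation '[[0, 0, 0.0007], [0, 0, 0.0007]]' --delta_rot '[[0, 0, 0], [0, 0, 0]]' --grip '[-1, -1]'

```text
clock: 17.3
tool_pos: [0.4906, -0.1048, 0.159]
eef_rot: [0.718, 0.696, 0.001, 0.001]
contact_force: [-1.2, 0.4, 24.2]
opening: 0.165
finger_force: 30.0
```

>>> play_rows --translation '[[0, 0, 0.0007], [0, 0, 0.0007]]' --delta_rot '[[0, 0, 0], [0, 0, 0]]' --grip '[-1, -1]'

```text
clock: 17.55
tool_pos: [0.4913, -0.1048, 0.1586]
eef_rot: [0.718, 0.696, 0.001, 0.002]
contact_force: [-1.8, 0.3, 32.3]
opening: 0.162
finger_force: 30.0
```

>>> play_rows --translation '[[0, 0, -0.0015], [0, 0, -0.0015], [0, 0, -0.0005], [0, 0, 0]]' --delta_rot '[[0, 0, 0], [0, 0, 0], [0, 0, 0], [0, 0, 0]]' --grip '[-1, -1, -1, -1]'

```text
clock: 18.05
tool_pos: [0.4899, -0.1047, 0.1594]
eef_rot: [0.718, 0.696, 0.0, 0.0]
contact_force: [0.4, 0.4, 3.8]
opening: 0.167
finger_force: 30.0
```

>>> play_rows --translation '[[0, 0, 0], [0, 0, 0], [0, 0, 0], [0, 0, 0], [0, 0, 0], [0, 0, 0], [0, 0, 0], [0, 0, 0]]' --delta_rot '[[0, 0, 0], [0, 0, 0], [0, 0, 0], [0, 0, 0], [0, 0, 0], [0, 0, 0], [0, 0, 0], [0, 0, 0]]' --grip '[1, 1, 1, 1, 1, 1, 1, 1]'

```text
clock: 19.05
tool_pos: [0.4897, -0.1047, 0.1595]
eef_rot: [0.718, 0.696, 0.0, 0.0]
contact_force: [1.0, 0.0, -0.7]
opening: 1.0
finger_force: 0.0
```

Run:
```python
from h import *
to([.4898,-.1045,.1365],119.2)
r.snapshot("wrist");s=r.get_state();T=R.from_quat(s["eef_rot"]).as_matrix()
for f in (.045,.05):
  print(f,"tip pred",proj("wrist",[.4898,-.1047,f+.084]))
m=r.silhouettes("wrist","bit")[0]["pixels"];ys,xs=np.nonzero(m);print(xs.min(),xs.max(),ys.min(),ys.max())
for f in (.045,.05):
  q=np.array([proj("wrist",[.4898+.008*np.cos(a),-.1047+.008*np.sin(a),f+z]) for a in np.linspace(0,6.28,60) for z in (.061,.078)]);print(f,q.min(0),q.max(0))
```

```text
pos [ 0.4897 -0.1047  0.1595] yaw 88.22 zaxis [ 1.e-04 -1.e-04 -1.e+00] q7 -0.48 t 19.05 F [ 1.    0.02 -0.7 ] M [-0.042 -0.099  0.034] open 1.000
delta tool mm [ 0.2  0.1 23. ] rotz -30.98
0.045 tip pred [319.23688506 351.9453746 ]
0.05 tip pred [319.27168209 361.47765004]
293 345 270 347
0.045 [293.04616536 294.59874143] [345.35234706 364.51728854]
0.05 [292.08370278 300.81689781] [346.37821256 373.93690285]
```

>>> play_rows --translation '[[0, 0, 0], [0, 0, 0], [0, 0, 0], [0, 0, 0.005], [0, 0, 0.006], [0, 0, 0.006], [0, 0, 0.006], [0, 0, 0], [0, 0, 0]]' --delta_rot '[[0, 0, -10.3], [0, 0, -10.3], [0, 0, -10.4], [0, 0, 0], [0, 0, 0], [0, 0, 0], [0, 0, 0], [0, 0, 0], [0, 0, 0]]' --grip '[1, 1, 1, 1, 1, 1, 1, 1, 1]'

```text
clock: 20.27
tool_pos: [0.4897, -0.1046, 0.1365]
eef_rot: [0.506, 0.863, -0.0, 0.0]
contact_force: [-1.0, -0.4, -0.0]
opening: 1.001
finger_force: 0.0
```

Run:
```python
from h import *
for i in range(4): to([.4898,-.1045,.1365],119.2);r.snapshot("wrist")
```

```text
pos [ 0.4897 -0.1046  0.1365] yaw 119.22 zaxis [ 1.e-04 -1.e-04 -1.e+00] q7 -0.16 t 20.27 F [-0.99 -0.44 -0.05] M [ 0.025 -0.138  0.027] open 1.001
delta tool mm [0.  0.1 0. ] rotz 0.02
pos [ 0.4898 -0.1046  0.1366] yaw 119.21 zaxis [ 3.e-04 -1.e-04 -1.e+00] q7 -0.16 t 20.32 F [ 0.73  0.29 -0.07] M [-0.003 -0.114 -0.039] open 0.999
delta tool mm [0.1 0.1 0.1] rotz 0.01
pos [ 0.4898 -0.1047  0.1367] yaw 119.21 zaxis [ 4.e-04 -1.e-04 -1.e+00] q7 -0.16 t 20.38 F [-0.28 -0.61  0.62] M [-0.005 -0.128 -0.047] open 0.997
delta tool mm [0.2 0.1 0.2] rotz 0.01
pos [ 0.4898 -0.1047  0.1367] yaw 119.21 zaxis [ 4.e-04 -1.e-04 -1.e+00] q7 -0.16 t 20.43 F [-0.33  1.   -0.44] M [-0.011 -0.153 -0.032] open 1.003
delta tool mm [0.2 0.1 0.2] rotz 0.01
```

>>> play_rows --translation '[[0, 0, 0], [0, 0, 0], [0, 0, 0], [0, 0, 0], [0, 0, 0], [0, 0, 0], [0, 0, 0], [0, 0, 0]]' --delta_rot '[[0, 0, 0], [0, 0, 0], [0, 0, 0], [0, 0, 0], [0, 0, 0], [0, 0, 0], [0, 0, 0], [0, 0, 0]]' --grip '[-1, -1, -1, -1, -1, -1, -1, -1]' --squeeze 30

```text
clock: 21.48
tool_pos: [0.4896, -0.1047, 0.1365]
eef_rot: [0.506, 0.863, -0.0, -0.0]
contact_force: [-1.2, 0.3, 0.3]
opening: 0.366
finger_force: 30.0
```

```bash
cat > f.py <<'E'
from h import *
M=[];F=[]
for i in range(6):
    s=r.get_state();M.append(s["moment"]);F.append(s["contact_force"]);r.snapshot("wrist")
to([.4898,-.1045,.1365],119.2);print("meanM",np.mean(M,0).round(3),"sd",np.std(M,0).round(3),"F",np.mean(F,0).round(2),"ff",r.get_state()["finger_force"], "tau7",r.get_state()["joint_torque"][6])
E
python3 f.py
```

```text
pos [ 0.4896 -0.1047  0.1365] yaw 119.22 zaxis [-2.e-04 -2.e-04 -1.e+00] q7 -0.16 t 21.77 F [-0.14 -0.94  0.69] M [-0.118  0.014  0.126] open 0.362
delta tool mm [0.1 0.3 0. ] rotz 0.02
meanM [-0.043 -0.008  0.088] sd [0.023 0.012 0.023] F [-0.66 -0.24  0.84] ff 29.997844701865688 tau7 -0.1020155567675829
```

>>> play_rows --translation '[[0, 0, 0], [0, 0, 0]]' --delta_rot '[[0, 0, 3], [0, 0, 3]]' --grip '[-1, -1]'

```text
clock: 22.02
tool_pos: [0.4896, -0.1048, 0.1365]
eef_rot: [0.552, 0.834, -0.0, -0.0]
contact_force: [-0.8, -0.2, 0.6]
opening: 0.36
finger_force: 30.0
```

```bash
python3 f.py
```

```text
pos [ 0.4896 -0.1048  0.1365] yaw 113.18 zaxis [-2.e-04 -1.e-04 -1.e+00] q7 -0.23 t 22.32 F [-2.21  0.13  1.74] M [-0.111  0.154 -0.09 ] open 0.360
delta tool mm [0.2 0.3 0. ] rotz -6.02
meanM [-0.09   0.11  -0.068] sd [0.042 0.035 0.114] F [-0.84 -0.35  0.95] ff 29.986023104866035 tau7 0.14638368040323257
```

>>> play_rows --translation '[[0, 0, 0], [0, 0, 0]]' --delta_rot '[[0, 0, 3], [0, 0, 3]]' --grip '[-1, -1]'

```text
clock: 22.58
tool_pos: [0.4896, -0.1048, 0.1365]
eef_rot: [0.595, 0.804, -0.0, -0.0]
contact_force: [-1.0, -0.9, 1.0]
opening: 0.356
finger_force: 30.0
```

```bash
python3 f.py
```

```text
pos [ 0.4896 -0.1047  0.1365] yaw 107.19 zaxis [-2.e-04 -1.e-04 -1.e+00] q7 -0.30 t 22.88 F [-1.85 -1.27  2.8 ] M [-0.156  0.268 -0.187] open 0.359
delta tool mm [0.2 0.3 0. ] rotz -12.01
meanM [-0.131  0.221 -0.039] sd [0.024 0.028 0.112] F [-1.66 -0.85  1.6 ] ff 29.986311856191605 tau7 0.14701813459396362
```

Create g.py:
```python
from h import *
s=r.get_state();T=R.from_quat(s["eef_rot"]).as_matrix()
print("Mz %.3f tau7 %.3f yaw %.2f"%(s["moment"][2],s["joint_torque"][6],np.degrees(np.arctan2(T[1,0],T[0,0]))),"M",s["moment"].round(3),"F",s["contact_force"].round(1),"pos",s["tool_pos"].round(4),"t",s["clock"])
```

```text
(no output)
```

>>> play_rows --translation '[[0, 0, 0], [0, 0, 0]]' --delta_rot '[[0, 0, 2], [0, 0, 2]]' --grip '[-1, -1]'

```text
clock: 23.12
tool_pos: [0.4896, -0.1048, 0.1365]
eef_rot: [0.622, 0.783, -0.0, -0.0]
contact_force: [-2.3, -0.8, 2.4]
opening: 0.355
finger_force: 30.0
```

```bash
python3 g.py
```

```text
Mz 0.176 tau7 0.038 yaw 103.11 M [-0.257  0.286  0.176] F [-2.3 -0.8  2.4] pos [ 0.4896 -0.1048  0.1365] t 23.125
```

>>> play_rows --translation '[[0, 0, 0], [0, 0, 0]]' --delta_rot '[[0, 0, 2], [0, 0, 2]]' --grip '[-1, -1]'

```text
clock: 23.38
tool_pos: [0.4895, -0.1047, 0.1365]
eef_rot: [0.649, 0.761, -0.0, -0.0]
contact_force: [-2.0, -0.5, 3.1]
opening: 0.361
finger_force: 30.0
```

```bash
python3 g.py
```

```text
Mz 0.195 tau7 0.030 yaw 99.09 M [-0.268  0.372  0.195] F [-2.  -0.5  3.1] pos [ 0.4895 -0.1047  0.1365] t 23.375
```

>>> play_rows --translation '[[0, 0, 0], [0, 0, 0]]' --delta_rot '[[0, 0, 2], [0, 0, 2]]' --grip '[-1, -1]'

```text
clock: 23.62
tool_pos: [0.4895, -0.1048, 0.1365]
eef_rot: [0.675, 0.738, -0.0, -0.0]
contact_force: [-3.5, -0.7, 3.4]
opening: 0.356
finger_force: 30.0
```

```bash
python3 g.py
```

```text
Mz 0.206 tau7 0.027 yaw 95.09 M [-0.314  0.39   0.206] F [-3.5 -0.7  3.4] pos [ 0.4895 -0.1048  0.1365] t 23.625
```

>>> play_rows --translation '[[0, 0, 0], [0, 0, 0]]' --delta_rot '[[0, 0, 2], [0, 0, 2]]' --grip '[-1, -1]'

```text
clock: 23.88
tool_pos: [0.4895, -0.1048, 0.1365]
eef_rot: [0.7, 0.714, -0.0, -0.0]
contact_force: [-2.2, -1.4, 3.0]
opening: 0.359
finger_force: 30.0
```

```bash
python3 g.py
```

```text
Mz 0.132 tau7 0.024 yaw 91.08 M [-0.298  0.516  0.132] F [-2.2 -1.4  3. ] pos [ 0.4895 -0.1048  0.1365] t 23.875
```

>>> play_rows --translation '[[0, 0, 0], [0, 0, 0]]' --delta_rot '[[0, 0, 2], [0, 0, 2]]' --grip '[-1, -1]'

```text
clock: 24.12
tool_pos: [0.4895, -0.1048, 0.1365]
eef_rot: [0.725, 0.689, -0.0, -0.0]
contact_force: [-3.5, -1.7, 2.8]
opening: 0.364
finger_force: 30.0
```

```bash
python3 g.py
```

```text
Mz 0.145 tau7 0.021 yaw 87.08 M [-0.315  0.546  0.145] F [-3.5 -1.7  2.8] pos [ 0.4895 -0.1048  0.1365] t 24.125
```

>>> play_rows --translation '[[0, 0, 0], [0, 0, 0]]' --delta_rot '[[0, 0, 2], [0, 0, 2]]' --grip '[-1, -1]'

```text
clock: 24.38
tool_pos: [0.4895, -0.1048, 0.1365]
eef_rot: [0.748, 0.663, -0.0, -0.0]
contact_force: [-3.2, -0.8, 3.6]
opening: 0.357
finger_force: 30.0
```

```bash
python3 g.py
```

```text
Mz 0.120 tau7 0.019 yaw 83.08 M [-0.403  0.582  0.12 ] F [-3.2 -0.8  3.6] pos [ 0.4895 -0.1048  0.1365] t 24.375
```

>>> play_rows --translation '[[0, 0, 0], [0, 0, 0]]' --delta_rot '[[0, 0, 2], [0, 0, 2]]' --grip '[-1, -1]'

```text
clock: 24.62
tool_pos: [0.4895, -0.1047, 0.1365]
eef_rot: [0.771, 0.637, -0.0, -0.0]
contact_force: [-3.5, -1.1, 3.4]
opening: 0.357
finger_force: 30.0
```

```bash
python3 g.py
```

```text
Mz 0.128 tau7 0.017 yaw 79.08 M [-0.337  0.712  0.128] F [-3.5 -1.1  3.4] pos [ 0.4895 -0.1047  0.1365] t 24.625
```

>>> play_rows --translation '[[0, 0, 0], [0, 0, 0]]' --delta_rot '[[0, 0, 2], [0, 0, 2]]' --grip '[-1, -1]'

```text
clock: 24.88
tool_pos: [0.4895, -0.1047, 0.1365]
eef_rot: [0.793, 0.609, -0.0, -0.0]
contact_force: [-4.6, -0.8, 3.2]
opening: 0.359
finger_force: 30.0
```

```bash
python3 g.py
```

```text
Mz 0.178 tau7 0.005 yaw 75.08 M [-0.369  0.764  0.178] F [-4.6 -0.8  3.2] pos [ 0.4895 -0.1047  0.1365] t 24.875
```

>>> play_rows --translation '[[0, 0, 0], [0, 0, 0]]' --delta_rot '[[0, 0, 2], [0, 0, 2]]' --grip '[-1, -1]'

```text
clock: 25.12
tool_pos: [0.4895, -0.1047, 0.1365]
eef_rot: [0.814, 0.581, -0.0, -0.0]
contact_force: [-3.5, -3.3, 2.7]
opening: 0.359
finger_force: 30.0
```

```bash
python3 g.py
```

```text
Mz 0.164 tau7 -0.012 yaw 71.09 M [-0.415  0.833  0.164] F [-3.5 -3.3  2.7] pos [ 0.4895 -0.1047  0.1365] t 25.125
```

>>> play_rows --translation '[[0, 0, 0], [0, 0, 0]]' --delta_rot '[[0, 0, 2], [0, 0, 2]]' --grip '[-1, -1]'

```text
clock: 25.38
tool_pos: [0.4895, -0.1047, 0.1365]
eef_rot: [0.833, 0.553, -0.0, -0.0]
contact_force: [-3.5, -1.4, 3.7]
opening: 0.353
finger_force: 30.0
```

```bash
python3 g.py
```

```text
Mz 0.156 tau7 -0.039 yaw 67.09 M [-0.446  0.937  0.156] F [-3.5 -1.4  3.7] pos [ 0.4895 -0.1047  0.1365] t 25.375
```

>>> play_rows --translation '[[0, 0, 0], [0, 0, 0]]' --delta_rot '[[0, 0, 2], [0, 0, 2]]' --grip '[-1, -1]'

```text
clock: 25.62
tool_pos: [0.4895, -0.1047, 0.1365]
eef_rot: [0.852, 0.523, -0.0, -0.0]
contact_force: [-4.9, -2.5, 3.3]
opening: 0.362
finger_force: 30.0
```

```bash
python3 g.py
```

```text
Mz 0.231 tau7 -0.081 yaw 63.10 M [-0.504  0.968  0.231] F [-4.9 -2.5  3.3] pos [ 0.4895 -0.1047  0.1365] t 25.625
```

>>> play_rows --translation '[[0, 0, 0], [0, 0, 0]]' --delta_rot '[[0, 0, 2], [0, 0, 2]]' --grip '[-1, -1]'

```text
clock: 25.88
tool_pos: [0.4895, -0.1047, 0.1365]
eef_rot: [0.87, 0.493, -0.0, -0.0]
contact_force: [-4.3, -2.7, 3.5]
opening: 0.359
finger_force: 30.0
```

```bash
python3 g.py
```

```text
Mz 0.305 tau7 -0.131 yaw 59.11 M [-0.473  0.961  0.305] F [-4.3 -2.7  3.5] pos [ 0.4895 -0.1047  0.1365] t 25.875
```

>>> play_rows --translation '[[0, 0, 0]]' --delta_rot '[[0, 0, 1.5]]' --grip '[-1]'

```text
clock: 26.0
tool_pos: [0.4895, -0.1047, 0.1365]
eef_rot: [0.876, 0.482, -0.0, 0.0]
contact_force: [-4.2, -1.7, 3.9]
opening: 0.363
finger_force: 30.0
```

```bash
python3 g.py
```

```text
Mz 0.306 tau7 -0.203 yaw 57.63 M [-0.483  0.952  0.306] F [-4.2 -1.7  3.9] pos [ 0.4895 -0.1047  0.1365] t 26.0
```

Moment about 0.3 N m while turning, so the jaws grip. Next I release, then rise straight up clear of the bit.

>>> play_rows --translation '[[0, 0, 0], [0, 0, 0], [0, 0, 0], [0, 0, 0], [0, 0, 0], [0, 0, 0], [0, 0, -0.01], [0, 0, -0.02], [0, 0, -0.03], [0, 0, -0.03], [0, 0, -0.03], [0, 0, -0.03], [0, 0, -0.02], [0, 0, 0], [0, 0, 0], [0, 0, 0]]' --delta_rot '[[0, 0, 0], [0, 0, 0], [0, 0, 0], [0, 0, 0], [0, 0, 0], [0, 0, 0], [0, 0, 0], [0, 0, 0], [0, 0, 0], [0, 0, 0], [0, 0, 0], [0, 0, 0], [0, 0, 0], [0, 0, 0], [0, 0, 0], [0, 0, 0]]' --grip '[1, 1, 1, 1, 1, 1, 1, 1, 1, 1, 1, 1, 1, 1, 1, 1]'

```text
clock: 28.0
tool_pos: [0.4891, -0.1046, 0.3056]
eef_rot: [0.876, 0.483, -0.001, -0.001]
contact_force: [0.2, -0.1, -0.1]
opening: 1.0
finger_force: 0.0
```

Run:
```python
from h import *
to([.4898,-.1045,.3],57.6)
im=r.snapshot("wrist");cv2.imwrite("pics/w9.png",im)
m=r.silhouettes("wrist","bit")
if m:
  ys,xs=np.nonzero(m[0]["pixels"]);print(xs.min(),xs.max(),ys.min(),ys.max())
for x,y in [(.4895,-.1047)]:
  for f in (.045,.05):
    q=np.array([proj("wrist",[x+.008*np.cos(a),y+.008*np.sin(a),f+z]) for a in np.linspace(0,6.28,60) for z in (.061,.078)]);print(f,q.min(0),q.max(0),proj("wrist",[x,y,f+.084]))
for n in ("side","scene"):
  r.snapshot(n); print(n,[(d["point"],d["confidence"]) for t in("bit","ball_bit","loupe","wax_block") for d in r.look_for(n,t)[:1]])
```

```text
pos [ 0.4891 -0.1046  0.3056] yaw 57.73 zaxis [-2.e-03  2.e-04 -1.e+00] q7 -0.70 t 28.00 F [ 0.23 -0.13 -0.06] M [-0.054 -0.035  0.024] open 1.000
delta tool mm [0.5 0.5 5.6] rotz 0.13
307 332 197 233
0.045 [306.97755856 204.99237104] [332.23895777 235.06690647] [319.61793677 225.31355251]
0.05 [306.75819104 206.57352192] [332.4744018  237.25663258] [319.62632133 227.38972852]
side [([0.4881, -0.1079, 0.1148], 0.5), ([0.4986, 0.2623, 0.0653], 0.42), ([0.5265, 0.1455, 0.0165], 0.68), ([0.5386, -0.3158, 0.0175], 0.86)]
scene [([0.4824, -0.0997, 0.1126], 0.6), ([0.4924, 0.2726, 0.077], 0.71), ([0.5317, 0.1526, 0.0163], 0.58)]
```

The bit stands upright at the expected height (head centre near z = 0.115) and the bystanders haven't moved.

```bash
python3 -c "
from plant import r
print(r.finish_job())"
```

```text
the job is handed in; nothing more can be done
None
```

I put the straight-headed bit fully home in the collet, tightened the nut to about 0.3 N m while turning, and handed the job in; one lapse is that I overpushed at the stop, to about 32 N, before easing off.

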